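# Transfer a row of machined parts to the sander's rack in reverse order

## Task

The four parts wait in a row on the plain rack in the order in which they came off the drill press, but the sander's rack, the one with the framed bays, is worked from its other end: move all four parts to it, one in each bay, in reverse order, so that the part now at the left end of its row stands in the bay at the right end, and so on. Stand each part upright, flat on the floor of its bay and near its middle, and let go of it. Leave the can, the drilled offcut and the screwdriver where they are.

Things in the scene. Friction and masses are not known exactly. Their poses are not given: they have to be found in the camera images.
- hex_centre (a point): bright steel hexagonal coupling, 36 mm across flats, 60 mm tall, loose, standing on end, bored; the point is its centre, 30 mm above its foot; z is its axis, x is square to one pair of flats (other pairs at 60 and 120 degrees)
- chuck_centre (a point): dark steel drill chuck, round, 40 mm diameter up to 48 mm height, then tapering to a 20 mm wide top at 66 mm, loose, standing; the point is on its axis, 33 mm above its foot; z is its axis
- spool_centre (a point): aluminium spool: two round flanges of 42 mm diameter, 8 mm thick, at foot and top, with a 28 mm diameter waist 48 mm long between them, 64 mm tall in all, loose, standing; the point is its centre, 32 mm above its foot; z is its axis
- square_centre (a point): aluminium block of square section 34 x 34 mm, 62 mm tall, loose, standing on end, bored from the top; the point is its centre, 31 mm above its foot; x and y are square to its side faces
- waiting_rack: the rack the parts start on: fixed pine plank 96 x 300 x 18 mm with the four offcuts in a row on it, 72 mm apart; a part stands within 5 mm of the centre of each offcut, its foot 30 mm above the bench. Origin in the centre of the plank's underside, on the bench; y runs along the row (to the robot's left), x across it, away from the robot; offcut centres at y = +108, +36, -36, -108 mm. The rack may be the nearer or the farther of the two, turned up to 10 degrees
- sander_rack: the empty rack to be filled: fixed pine plank 96 x 312 x 18 mm with dark battens, 12 mm wide and 5 mm high, that frame four bays in a row, each 60 x 60 mm inside. Origin in the centre of the plank's underside, on the bench; y runs along the row (to the robot's left), x across it, away from the robot; bay centres at x = 0, y = +108, +36, -36, -108 mm; bay floors 18 mm above the bench, batten tops 23 mm. Turned up to 10 degrees
- offcut_hex: the pine offcut (62 x 62 x 12 mm, fixed on the waiting rack, all four alike) on which the hexagonal coupling stands at the start; it only marks that part's starting place; origin in the centre of its underside, its top 12 mm higher
- offcut_chuck: the pine offcut (62 x 62 x 12 mm, fixed on the waiting rack, all four alike) on which the drill chuck stands at the start; it only marks that part's starting place; origin in the centre of its underside, its top 12 mm higher
- offcut_spool: the pine offcut (62 x 62 x 12 mm, fixed on the waiting rack, all four alike) on which the spool stands at the start; it only marks that part's starting place; origin in the centre of its underside, its top 12 mm higher
- offcut_square: the pine offcut (62 x 62 x 12 mm, fixed on the waiting rack, all four alike) on which the square block stands at the start; it only marks that part's starting place; origin in the centre of its underside, its top 12 mm higher
- can: bystander: aluminium drink can, 66 mm diameter, 118 mm tall, standing at the left of the work; origin under its centre
- drilled_offcut: bystander: loose pine offcut 140 x 88 x 38 mm with a hole, lying at the right of the work; origin in the centre of its underside
- screwdriver: bystander: screwdriver about 160 mm long, lying on the bench at the left of the work, beyond the can; origin in its underside
Not all that is in view belongs to the job. What is shaped like the part that bears hex_centre but yellow is not meant.

How it is judged:
At the end, for the whole second after the job is handed in: Each part stands in the bay that mirrors its starting place (row order reversed), its centre within 15 mm of the bay's centre both ways, its foot within 4 mm of the bay floor, upright within 0.1 rad and at rest (x of hex_centre in the frame of sander_rack between -0.015 and 0.015 m and z of hex_centre in the frame of sander_rack between 0.044 and 0.052 m and angle between each of hex_centre, chuck_centre, spool_centre, square_centre's own z axis and vertical below 0.1 rad and linear speed of each of hex, chuck, spool, square below 0.02 m/s and ((y of offcut_hex in the frame of waiting_rack between 0.088 and 0.128 m and y of hex_centre in the frame of sander_rack between -0.123 and -0.093 m) or (y of offcut_hex in the frame of waiting_rack between 0.016 and 0.056 m and y of hex_centre in the frame of sander_rack between -0.051 and -0.021 m) or (y of offcut_hex in the frame of waiting_rack between -0.056 and -0.016 m and y of hex_centre in the frame of sander_rack between 0.021 and 0.051 m) or (y of offcut_hex in the frame of waiting_rack between -0.128 and -0.088 m and y of hex_centre in the frame of sander_rack between 0.093 and 0.123 m)) and x of chuck_centre in the frame of sander_rack between -0.015 and 0.015 m and z of chuck_centre in the frame of sander_rack between 0.047 and 0.055 m and ((y of offcut_chuck in the frame of waiting_rack between 0.088 and 0.128 m and y of chuck_centre in the frame of sander_rack between -0.123 and -0.093 m) or (y of offcut_chuck in the frame of waiting_rack between 0.016 and 0.056 m and y of chuck_centre in the frame of sander_rack between -0.051 and -0.021 m) or (y of offcut_chuck in the frame of waiting_rack between -0.056 and -0.016 m and y of chuck_centre in the frame of sander_rack between 0.021 and 0.051 m) or (y of offcut_chuck in the frame of waiting_rack between -0.128 and -0.088 m and y of chuck_centre in the frame of sander_rack between 0.093 and 0.123 m)) and x of spool_centre in the frame of sander_rack between -0.015 and 0.015 m and z of spool_centre in the frame of sander_rack between 0.046 and 0.054 m and ((y of offcut_spool in the frame of waiting_rack between 0.088 and 0.128 m and y of spool_centre in the frame of sander_rack between -0.123 and -0.093 m) or (y of offcut_spool in the frame of waiting_rack between 0.016 and 0.056 m and y of spool_centre in the frame of sander_rack between -0.051 and -0.021 m) or (y of offcut_spool in the frame of waiting_rack between -0.056 and -0.016 m and y of spool_centre in the frame of sander_rack between 0.021 and 0.051 m) or (y of offcut_spool in the frame of waiting_rack between -0.128 and -0.088 m and y of spool_centre in the frame of sander_rack between 0.093 and 0.123 m)) and x of square_centre in the frame of sander_rack between -0.015 and 0.015 m and z of square_centre in the frame of sander_rack between 0.045 and 0.053 m and ((y of offcut_square in the frame of waiting_rack between 0.088 and 0.128 m and y of square_centre in the frame of sander_rack between -0.123 and -0.093 m) or (y of offcut_square in the frame of waiting_rack between 0.016 and 0.056 m and y of square_centre in the frame of sander_rack between -0.051 and -0.021 m) or (y of offcut_square in the frame of waiting_rack between -0.056 and -0.016 m and y of square_centre in the frame of sander_rack between 0.021 and 0.051 m) or (y of offcut_square in the frame of waiting_rack between -0.128 and -0.088 m and y of square_centre in the frame of sander_rack between 0.093 and 0.123 m))); the robot touches nothing.
It fails at once if the can was moved by more than 30 mm (distance of can from where it was at the start of the episode above 0.03 m).
It fails at once if the drilled offcut was moved by more than 30 mm (distance of drilled_offcut from where it was at the start of the episode above 0.03 m).
It fails at once if the screwdriver was moved by more than 30 mm (distance of screwdriver from where it was at the start of the episode above 0.03 m).
It also fails if it takes over 96 s, if anything falls off the work surface, if the arm or the gripper's body presses on something with over 40 N, if the wrist force passes 120 N, or if a joint passes its speed limit or range.

## Robot

A 6-joint arm with a two-finger parallel gripper is mounted at the origin on the work surface. World frame = base frame: x ahead of the robot, y to its left, z up, the work surface at z = 0. Lengths are in m, angles in rad, forces in N, time in s.
With the tool pointing down it reaches from about 0.3 to 0.875 m from the base axis. Payload 6.4 kg.
Tool frame: the origin (TCP) lies on the mounting face of the last link; the fingertips stand 173 mm ahead of it and the grasp point (between the pads) lies 155 mm ahead of it; z points along the fingers, y is the direction in which the jaws open and shut (so a half turn about z gives the same grasp; the last joint's range is limited). The gripper opens to 85 mm and grips with 20 to 120 N. Pads are 22 mm wide; open, the fingers measure 114 mm over their backs; the gripper's body (76 mm by 85 mm) begins 54 mm behind the grasp point. The pads swing forward as they close: fully open they stand 13 mm farther back than shut.
Start: joints at [-1.456, 0.181, 1.607, -0, 1.354, -0.206], TCP at [0.181, -0.546, 0.405] pointing down, gripper open.
Joint ranges: [-2.99, 2.99], [-0.89, 2.07], [0.3, 2.58], [-1.14, 4.28], [0, 2.63], [-3.12, 3.12]. Speed limits (rad/s): [2.57, 2.57, 3.01, 3.14, 3.14, 3.14].

## Interface

Orientations are given as a unit quaternion [w, x, y, z].
In Python, from rig import arm gives the robot as it stands.
- The arm moves only by the tool jog_arm, never from a script. Its argument "targets" is a list of rows, each a list of 3 entries, a list of its own where there are three numbers: the opening, from -1 (shut) to 1 (fully open), so that 0 is half open, then the shift along the tool's x, y, z as a fraction of full scale, then the turn about the tool's z as a fraction of full scale. In form: [[gripper, [dx, dy, dz], turn], ...]. A call has 1 to 20 rows; each row is the pose to reach, as a shift and turn from the pose measured when the call began, along the tool's axes at that moment, turning the shorter way round; what a row does not reach only later rows make up. Full scale, the value 1, is 20 cm for a shift and 180 degrees for a turn. A row lasts 1/8 s, in which the tool goes at most 62.5 mm and 10.7 degrees, less where a joint would pass 70% of its speed; a pose out of reach is approached as far as the arm can. A call with a number of a shift or a turn outside -1 to 1 is refused whole. A call with a gripper value outside its range is refused whole. The fingers move at their own pace and stop on an object; "grip_force" is the grip in N (left out, the last holds). Time passes only in rows, so rows that repeat a pose let the fingers close. It gives the time, the measured TCP pose, the force and the opening at its end, in the units of the state.
- arm.get_state(): the state, without advancing time (a new reading comes with each control period).
- arm.camera(name): name is "side" or "top"; returns the picture (384x512x3 uint8, red, green, blue); there is no depth.
- arm.camera_model(name): a dict with "camera_matrix" (3x3 intrinsics, pixels), "k1" (the pictures are not rectified: a ray, as slopes to the right and down, at radius r is drawn at 1 + k1 r^2 times it, then the intrinsics apply), "R" (3x3) and "t" (3): a world point X has camera coordinates R X + t. Camera axes: x right, y down, z forward; pixel columns grow to the right and rows downward; lengths in m; the calibration is good to about 2 mm. A picture is of the moment at which its call begins. camera_model takes no time and is no camera call.
- arm.finish_job(): hands the job in, once; it reports no verdict.
Trained networks look in the newest picture that a camera, given by its name, has taken for a name from the list of things; names that differ only in an ending like _2 or _b are one class to them, and where a whole thing is asked for, a point or a joint stands for the part that bears it (a point fixed in the world has none). Each returns a list of dicts, best first, with "confidence" (0 to 1); they miss things now and then, are a little off and sometimes report something else, mostly with a low value. They report only what shows in the picture. A call takes as long as a camera call. They do not tell look-alikes from the thing itself.
- arm.regions_of(target, camera): "pixels" (384x512 bool, what is visible of it) and "box" ([left, top, right, bottom] in pixels, round what is visible of it).
The state is a dict: "clock": time; "q": joint angles; "joint_vel": joint speeds; "tau": joint torques, N m; "tool_pos": TCP position; "tcp_rot": TCP orientation; "wrist_force": force on the tool from outside, world axes, zero at the start; "moment": the same for the moment, N m; "finger_gap": finger opening in m.
Only numpy, scipy, OpenCV 4.12 (cv2) and the standard library are available. Lean on these libraries where they do the work, as an engineer would, in place of code of your own. Each camera call takes 0.05 s, during which the arm holds its last target. There are 200 camera calls.

## Working session

There is one attempt and no reset: what is moved stays moved. The work goes in short steps, Python scripts to look and compute and a tool call to move; the robot and the scene stay as the last step left them, time stands still between calls to the robot, and variables do not carry over. Pictures are saved under pics/ and viewed, about 12 in all and at most 16, crops included, and the job is handed in when it is done.

Besides the shell and the picture viewer there is one more tool, called after "Call:" by a JSON object that holds its "method" and its "body". jog_arm: Moves the arm, as the interface text tells. Its arguments: {"type":"object","properties":{"targets":{"type":"array"},"grip_force":{"type":"number"}},"required":["targets"]}

```bash
mkdir -p pics; cat > h.py <<'E'
import numpy as np,cv2
from rig import arm
def save(cam,fn):
    im=arm.camera(cam); cv2.imwrite('pics/'+fn,im[:,:,::-1]); return im
def ray(cam,u,v):
    m=arm.camera_model(cam);K=np.array(m['camera_matrix']);R=np.array(m['R']);t=np.array(m['t'])
    d=np.array([(u-K[0,2])/K[0,0],(v-K[1,2])/K[1,1]]);s=d.copy()
    for _ in range(20): s=d/(1+m['k1']*(s@s))
    return -R.T@t,R.T@np.array([s[0],s[1],1])
def atz(cam,u,v,z):
    o,d=ray(cam,u,v); return o+d*(z-o[2])/d[2]
def proj(cam,X):
    m=arm.camera_model(cam);K=np.array(m['camera_matrix'])
    c=np.array(m['R'])@np.array(X)+np.array(m['t']);s=c[:2]/c[2];s=s*(1+m['k1']*(s@s))
    return K[0,0]*s[0]+K[0,2],K[1,1]*s[1]+K[1,2]
E
python3 - <<'E'
from h import *
np.set_printoptions(precision=4,suppress=True)
a=save('top','top0.png');b=save('side','side0.png')
print(arm.get_state())
for c in('top','side'): m=arm.camera_model(c);print(c,-np.array(m['R']).T@np.array(m['t']),m)
H=dict(hex_centre=.09,chuck_centre=.096,spool_centre=.094,square_centre=.092,waiting_rack=.018,sander_rack=.018,can=.118,offcut_hex=.03)
for n in H:
  for r in arm.regions_of(n,'top'):
    ys,xs=np.nonzero(r['pixels']);print(n,round(r['confidence'],2),r['box'],xs.mean().round(1),ys.mean().round(1),len(xs),atz('top',xs.mean(),ys.mean(),H[n]))
E
```

```text
{'clock': 0.1, 'q': array([-1.4563,  0.1815,  1.6079,  0.    ,  1.3538, -0.2063]), 'joint_vel': array([ 0.0007, -0.0023, -0.0026, -0.0025, -0.0004, -0.0003]), 'tau': array([  0.0005, -44.5879, -35.2235,  -0.0002,   0.0042,   0.0001]), 'tool_pos': array([ 0.1813, -0.5454,  0.4039]), 'tcp_rot': array([-0.0008,  0.9872,  0.1597,  0.    ]), 'wrist_force': array([ 1.0636,  0.4331, -0.3417]), 'moment': array([ 0.0699,  0.0516, -0.    ]), 'finger_gap': 0.08548083862076773}
top [ 0.4022 -0.0246  1.1795] {'camera_matrix': array([[485.0728,   0.    , 251.7991],
       [  0.    , 485.0728, 197.5614],
       [  0.    ,   0.    ,   1.    ]]), 'k1': -0.11792203760999108, 'R': array([[-0.0173, -0.9995, -0.028 ],
       [-0.9954,  0.0198, -0.0933],
       [ 0.0938,  0.0263, -0.9952]]), 't': array([0.0154, 0.5109, 1.1368])}
side [0.3209 0.7817 0.8717] {'camera_matrix': array([[481.9707,   0.    , 256.3854],
       [  0.    , 481.9707, 191.0913],
       [  0.    ,   0.    ,   1.    ]]), 'k1': 0.030194889251731777, 'R': array([[-0.9713, -0.2377, -0.0081],
       [-0.1627,  0.6888, -0.7065],
       [ 0.
[... 305 characters left out ...]
.0997 0.09  ]
chuck_centre 0.58 [169.9, 209.8, 185.9, 223.2] 177.6 216.9 253 [0.4638 0.1718 0.096 ]
spool_centre 0.49 [260.4, 195.8, 277.3, 215.6] 269.5 205.2 291 [ 0.4865 -0.0355  0.094 ]
square_centre 0.56 [237.5, 200.8, 251.7, 213.6] 240.1 208.2 248 [0.4813 0.0309 0.092 ]
waiting_rack 0.59 [163.2, 185.0, 287.9, 241.5] 228.3 212.9 2368 [0.4759 0.0633 0.018 ]
waiting_rack 0.31 [383.5, 167.4, 443.3, 232.6] 414.9 199.1 2457 [ 0.5    -0.3879  0.018 ]
sander_rack 0.66 [193.4, 121.5, 325.3, 167.3] 259.9 144.7 5106 [ 0.6404 -0.0158  0.018 ]
can 0.78 [80.2, 210.2, 117.4, 240.3] 99.8 225.0 980 [0.4475 0.3442 0.118 ]
offcut_hex 0.65 [196.6, 199.3, 225.5, 227.4] 212.4 213.1 335 [0.4753 0.1003 0.03  ]
```

```bash
ls -a; ls pics
```

```text
.
..
h.py
pics
side0.png
top0.png
```

```bash
python3 - <<'E'
import cv2
a=cv2.imread('pics/top0.png')[90:290,140:340];cv2.imwrite('pics/t1.png',cv2.resize(a,(600,600),interpolation=cv2.INTER_CUBIC))
a=cv2.imread('pics/side0.png');cv2.imwrite('pics/s1.png',cv2.resize(a,(800,600),interpolation=cv2.INTER_CUBIC))
E
```

```text
(no output)
```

View pics/t1.png

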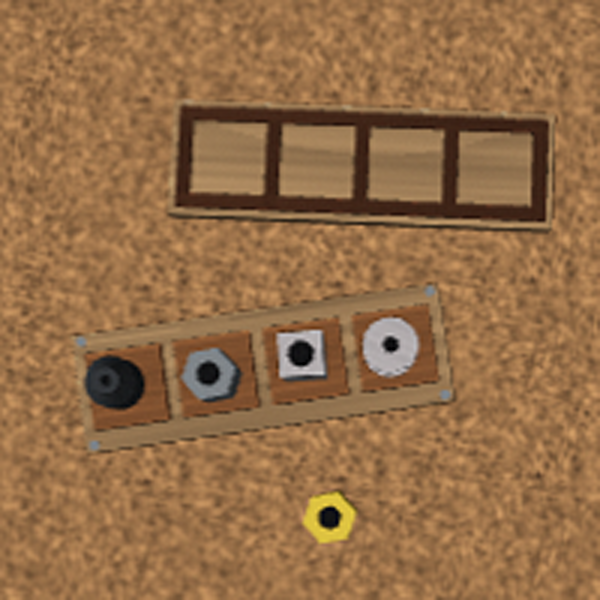

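View pics/s1.png

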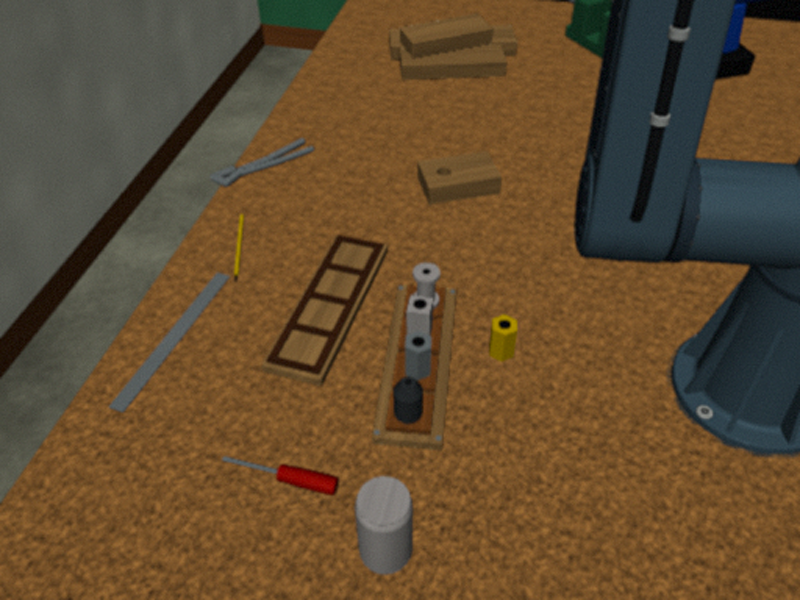

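The top view shows the row, left to right, as chuck (crop 107,380), hex (208,373), square (301,353) and spool (391,345). The sander rack is beyond it with its frame at crop (180,105)–(549,222), and the yellow decoy is nearer the robot. The mirrored order from left is spool, square, hex, chuck. Next come frame fits and part centres.

```bash
python3 - <<'E'
from h import *
np.set_printoptions(precision=4,suppress=True)
im=cv2.imread('pics/top0.png').astype(int)
# dark battens
m=np.zeros(im.shape[:2],np.uint8);sub=im[115:172,188:332];m[115:172,188:332]=(sub.sum(2)<170)
ys,xs=np.nonzero(m);P=np.float32([atz('top',x,y,.023)[:2] for x,y in zip(xs,ys)])
c,s,a=cv2.minAreaRect(P);print('battens',len(P),c,s,a,P.mean(0))
# bays: bright components within
f=np.array(cv2.minAreaRect(np.argwhere(m)[:,::-1].astype(np.float32))[0]);
n,l,st,ce=cv2.connectedComponentsWithStats(1-m[110:176,180:340],connectivity=4)
for i in range(1,n):
  if 150<st[i,4]<1500: print('bay',st[i,4],atz('top',ce[i][0]+180,ce[i][1]+110,.018))
for n,u,v,z in [('chuck',107,380,.096),('hex',208,373,.09),('square',301,353,.092),('spool',391,345,.094)]:
  print(n,atz('top',140+u/3,90+v/3,z))
cs=[atz('top',140+u/3,90+v/3,.018)[:2] for u,v in[(81,342),(431,290),(446,396),(94,446)]]
print('screws',np.array(cs),np.mean(cs,0))
a=cv2.imread('pics/top0.png')[192:232,164:290];cv2.imwrite('pics/t2.png',cv2.resize(a,None,fx=6,fy=6,interpolation=cv2.INTER_CUBIC))
E
```

```text
battens 1745 (0.6368116736412048, -0.016646146774291992) (0.2988552749156952, 0.09171353280544281) 86.3751449584961 [ 0.6377 -0.0186]
bay 622 [0.6486 0.0916 0.018 ]
bay 615 [0.6442 0.0194 0.018 ]
bay 618 [ 0.6397 -0.0526  0.018 ]
bay 619 [ 0.6353 -0.1245  0.018 ]
chuck [0.4645 0.1763 0.096 ]
hex [0.4688 0.1007 0.09  ]
square [0.4824 0.0303 0.092 ]
spool [ 0.4869 -0.0372  0.094 ]
screws [[ 0.5001  0.2119]
 [ 0.5365 -0.0711]
 [ 0.4512 -0.0811]
 [ 0.4161  0.2016]] [0.476  0.0653]
```

View pics/t2.png

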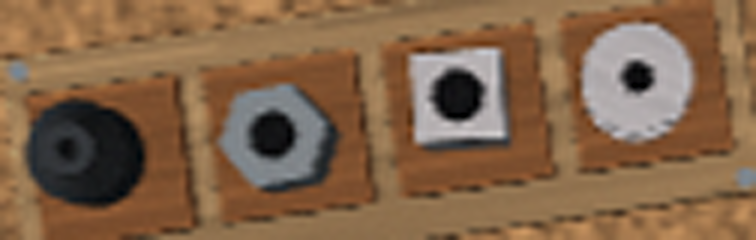

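Call:
{"method": "jog_arm", "body": {"targets": [[1,[1,-0.86,0],-0.437],[1,[1,-0.86,0],-0.437],[1,[1,-0.86,0],-0.437],[1,[1,-0.86,0],-0.437],[1,[1,-0.86,0],-0.437],[1,[1,-0.86,0],-0.437],[1,[1,-0.86,0],-0.437],[1,[1,-0.86,0],-0.437],[1,[1,-0.86,0],-0.437]], "grip_force": 50}}

```text
clock: 1.62
tool_pos: [0.3169, -0.3193, 0.4048]
tcp_rot: [0.0, 0.663, 0.749, -0.0]
wrist_force: [0.0, 0.2, -0.2]
finger_gap: 0.0853
```

```bash
cat >> h.py <<'E'
from scipy.spatial.transform import Rotation
def to(x,y,z):
    s=arm.get_state();w=s['tcp_rot'];R=Rotation.from_quat([w[1],w[2],w[3],w[0]]).as_matrix()
    d=R.T@(np.array([x,y,z])-s['tool_pos'])/.2
    print('t',round(s['clock'],2),'pos',s['tool_pos'].round(4),'yaw',np.degrees(np.arctan2(R[1,0],R[0,0])).round(1),'zaxis',R[:,2].round(3),'gap',round(s['finger_gap'],4),'shift',d.round(3),'F',s['wrist_force'].round(1),'q6',s['q'][5].round(2))
E
python3 -c "
from h import *
to(.487,-.038,.32)"
```

```text
t 1.62 pos [ 0.3169 -0.3193  0.4048] yaw 97.0 zaxis [ 0. -0. -1.] gap 0.0853 shift [1.292 1.016 0.424] F [ 0.   0.2 -0.2] q6 -1.18
```

Call:
{"method": "jog_arm", "body": {"targets": [[1,[1,0.79,0.3],0],[1,[1,0.79,0.3],0],[1,[1,0.79,0.3],0],[1,[1,0.79,0.3],0],[1,[1,0.79,0.3],0],[1,[1,0.79,0.3],0]]}}

```text
clock: 2.38
tool_pos: [0.4495, -0.1011, 0.3446]
tcp_rot: [-0.0, 0.662, 0.749, -0.0]
wrist_force: [-0.7, -0.6, -0.4]
finger_gap: 0.0854
```

```bash
python3 -c "
from h import *
to(.487,-.038,.30)"
```

```text
t 2.38 pos [ 0.4495 -0.1011  0.3446] yaw 97.1 zaxis [-0. -0. -1.] gap 0.0854 shift [0.29  0.225 0.223] F [-0.7 -0.6 -0.4] q6 -0.6
```

Call:
{"method": "jog_arm", "body": {"targets": [[1,[0.29,0.225,0.22],0],[1,[0.29,0.225,0.22],0],[1,[0.29,0.225,0.22],0],[1,[0.29,0.225,0.22],0],[1,[0.29,0.225,0.22],0]]}}

```text
clock: 3.0
tool_pos: [0.487, -0.0395, 0.3016]
tcp_rot: [0.001, 0.663, 0.749, -0.0]
wrist_force: [-0.7, -0.4, 0.5]
finger_gap: 0.0853
```

```bash
python3 - <<'E'
from h import *
to(.487,-.038,.217)
a=save('side','s2.png')[130:330,190:390];cv2.imwrite('pics/s2.png',cv2.resize(a[:,:,::-1],(600,600),interpolation=cv2.INTER_CUBIC))
E
```

```text
t 3.0 pos [ 0.487  -0.0395  0.3016] yaw 97.0 zaxis [ 0.001 -0.001 -1.   ] gap 0.0853 shift [0.008 0.001 0.423] F [-0.7 -0.4  0.5] q6 -0.45
```

View pics/s2.png

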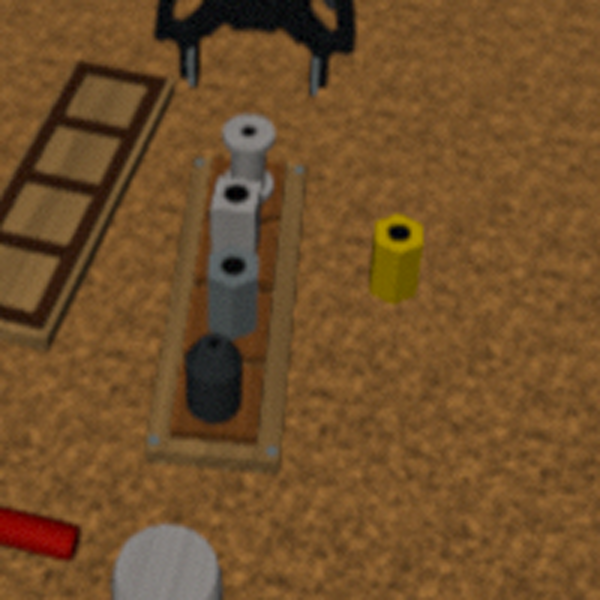

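The fingers (190,75 and 318,85) straddle the spool (248,130). I'll descend and grip.

Call:
{"method": "jog_arm", "body": {"targets": [[1,[0.01,0,0.2],0],[1,[0.01,0,0.42],0],[1,[0.01,0,0.42],0],[1,[0.01,0,0.42],0],[1,[0.01,0,0.42],0],[-1,[0.01,0,0.42],0],[-1,[0.01,0,0.42],0],[-1,[0.01,0,0.42],0],[-1,[0.01,0,0.42],0],[-1,[0.01,0,0.42],0],[-1,[0.01,0,0.42],0],[-1,[0.01,0,0.42],0],[-1,[0.01,0,0.42],0]]}}

```text
clock: 4.68
tool_pos: [0.4871, -0.0374, 0.218]
tcp_rot: [0.001, 0.663, 0.749, 0.0]
wrist_force: [-0.1, 0.7, 5.7]
finger_gap: 0.0371
```

```bash
python3 -c "
from h import *
to(.649,.0915,.205)"
```

```text
t 4.67 pos [ 0.4871 -0.0374  0.218 ] yaw 97.0 zaxis [ 0.002 -0.001 -1.   ] gap 0.0371 shift [0.542 0.882 0.066] F [-0.1  0.7  5.7] q6 -0.44
```

Call:
{"method": "jog_arm", "body": {"targets": [[-1,[0,0,0],0],[-1,[0,0,0],0],[-1,[0,0,0],0],[-1,[0,0,0],0]]}}

```text
clock: 5.18
tool_pos: [0.4871, -0.0375, 0.2181]
tcp_rot: [0.001, 0.663, 0.749, -0.0]
wrist_force: [-0.8, -0.9, 3.8]
finger_gap: 0.0372
```

```bash
python3 - <<'E'
from h import *
a=save('side','s3.png')[130:230,215:315];cv2.imwrite('pics/s3.png',cv2.resize(a[:,:,::-1],(600,600),interpolation=cv2.INTER_CUBIC))
E
```

```text
(no output)
```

View pics/s3.png

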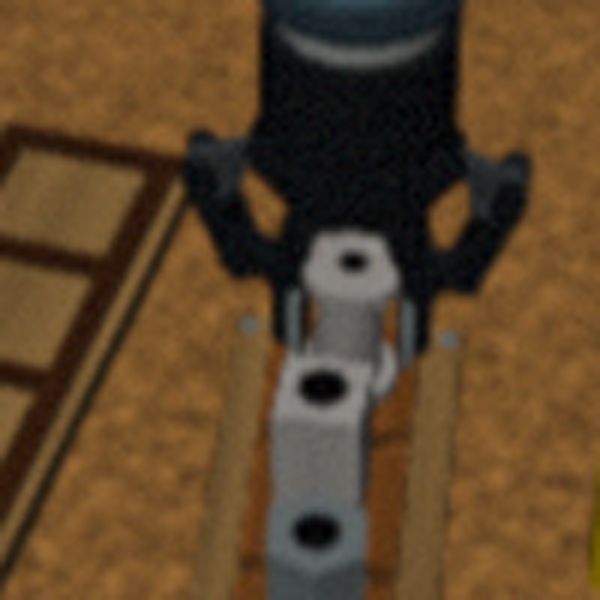

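The finger bodies, not the pads, are holding the top flange (pads at 293,320 and 408,330 stand clear of the waist). I'll regrip with the pads on the top flange, 23 mm higher.

Call:
{"method": "jog_arm", "body": {"targets": [[0.4,[0,0,0],0],[0.4,[0,0,0],0],[0.4,[0,0,0],0],[0.4,[0,0,0],0],[0.4,[0,0,0],0],[0.4,[0,0,-0.115],0],[0.4,[0,0,-0.115],0],[-1,[0,0,-0.115],0],[-1,[0,0,-0.115],0],[-1,[0,0,-0.115],0],[-1,[0,0,-0.115],0],[-1,[0,0,-0.115],0],[-1,[0,0,-0.115],0]]}}

```text
clock: 6.85
tool_pos: [0.4871, -0.0375, 0.2409]
tcp_rot: [0.001, 0.663, 0.749, -0.0]
wrist_force: [-1.0, -0.1, 5.0]
finger_gap: 0.0397
```

Call:
{"method": "jog_arm", "body": {"targets": [[-1,[0,0,-0.1],0],[-1,[0,0,-0.25],0],[-1,[0,0,-0.5],0],[-1,[0,0,-0.5],0],[-1,[0,0,-0.5],0]]}}

```text
clock: 7.48
tool_pos: [0.4864, -0.0372, 0.3396]
tcp_rot: [0.0, 0.663, 0.749, -0.001]
wrist_force: [-0.5, -0.5, -1.7]
finger_gap: 0.0401
```

```bash
python3 - <<'E'
from h import *
to(.6486,.0916,.34)
a=save('side','s4.png')[30:230,190:390];cv2.imwrite('pics/s4.png',cv2.resize(a[:,:,::-1],(600,600),interpolation=cv2.INTER_CUBIC))
E
```

```text
t 7.47 pos [ 0.4864 -0.0372  0.3396] yaw 97.0 zaxis [-0.001 -0.001 -1.   ] gap 0.0401 shift [ 0.541  0.883 -0.003] F [-0.5 -0.5 -1.7] q6 -0.44
```

View pics/s4.png

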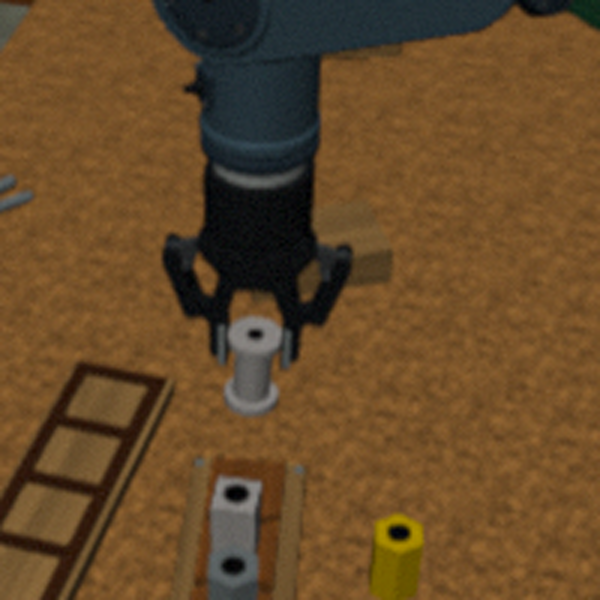

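Call:
{"method": "jog_arm", "body": {"targets": [[-1,[0.54,0.88,0],0],[-1,[0.54,0.88,0],0],[-1,[0.54,0.88,0],0],[-1,[0.54,0.88,0],0],[-1,[0.54,0.88,0],0],[-1,[0.54,0.88,0],0],[-1,[0.54,0.88,0],0],[-1,[0.54,0.88,0.45],0],[-1,[0.54,0.88,0.45],0],[-1,[0.54,0.88,0.45],0],[-1,[0.54,0.88,0.45],0]]}}

```text
clock: 8.9
tool_pos: [0.6483, 0.091, 0.2506]
tcp_rot: [0.0, 0.663, 0.749, 0.0]
wrist_force: [0.5, -0.3, -1.6]
finger_gap: 0.0401
```

```bash
python3 - <<'E'
from h import *
to(.6486,.0916,.2295)
a=save('side','s5.png')[110:260,150:300];cv2.imwrite('pics/s5.png',cv2.resize(a[:,:,::-1],(600,600),interpolation=cv2.INTER_CUBIC))
E
```

```text
t 8.9 pos [0.6483 0.091  0.2506] yaw 97.0 zaxis [ 0.001 -0.001 -1.   ] gap 0.0401 shift [0.003 0.002 0.105] F [ 0.5 -0.3 -1.6] q6 -0.16
```

View pics/s5.png

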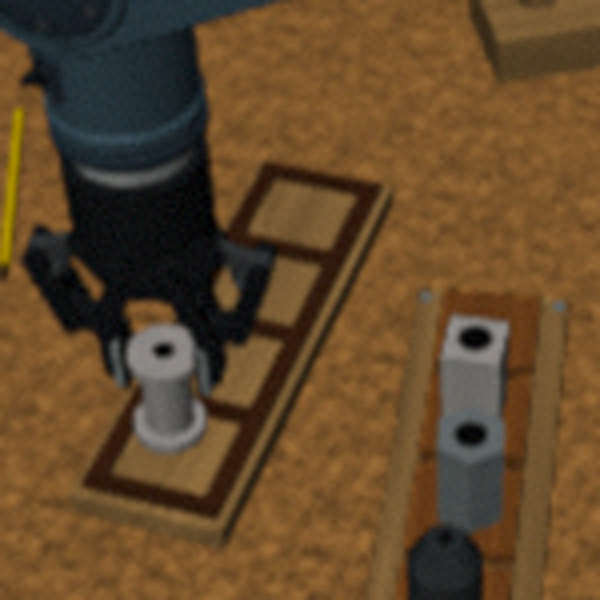

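The spool hangs upright over the left bay, foot about 20 mm above the floor. I'll lower it, release and raise.

Call:
{"method": "jog_arm", "body": {"targets": [[-1,[0,0,0.08],0],[-1,[0,0,0.105],0],[-1,[0,0,0.105],0],[-1,[0,0,0.105],0],[1,[0,0,0.105],0],[1,[0,0,0.105],0],[1,[0,0,0.105],0],[1,[0,0,0.105],0],[1,[0,0,0.105],0],[1,[0,0,0.0],0],[1,[0,0,-0.3],0],[1,[0,0,-0.5],0],[1,[0,0,-0.5],0],[1,[0,0,-0.5],0]]}}

```text
clock: 10.7
tool_pos: [0.6481, 0.0912, 0.3518]
tcp_rot: [0.001, 0.663, 0.749, 0.001]
wrist_force: [-0.6, 0.5, 0.3]
finger_gap: 0.0853
```

```bash
python3 - <<'E'
from h import *
np.set_printoptions(precision=4,suppress=True)
to(.4824,.0303,.30)
arm.camera('side');arm.camera('top')
for c in('side','top'):
 for r in arm.regions_of('spool_centre',c):
  ys,xs=np.nonzero(r['pixels']);b=r['box'];print(c,round(r['confidence'],2),b,atz(c,xs.mean(),ys.mean(),.05),'pred box bay',proj(c,(.6486,.0916,.05)),'mid',(b[0]+b[2])/2,(b[1]+b[3])/2)
E
```

```text
t 10.7 pos [0.6481 0.0912 0.3518] yaw 97.0 zaxis [ 0.003 -0.001 -1.   ] gap 0.0853 shift [-0.201 -0.86   0.257] F [-0.6  0.5  0.3] q6 -0.16
side 0.8 [183.2, 194.3, 201.6, 231.6] [0.6493 0.0924 0.05  ] pred box bay (np.float64(192.31783345709343), np.float64(213.63121092212057)) mid 192.39999999999998 212.95
```

Call:
{"method": "jog_arm", "body": {"targets": [[1,[-0.2,-0.86,0.25],0],[1,[-0.2,-0.86,0.25],0],[1,[-0.2,-0.86,0.25],0],[1,[-0.2,-0.86,0.25],0],[1,[-0.2,-0.86,0.25],0],[1,[-0.2,-0.86,0.25],0],[1,[-0.2,-0.86,0.25],0],[1,[-0.2,-0.86,0.5],0],[1,[-0.2,-0.86,0.66],0],[1,[-0.2,-0.86,0.66],0],[1,[-0.2,-0.86,0.66],0],[-1,[-0.2,-0.86,0.66],0],[-1,[-0.2,-0.86,0.66],0],[-1,[-0.2,-0.86,0.66],0],[-1,[-0.2,-0.86,0.66],0],[-1,[-0.2,-0.86,0.66],0],[-1,[-0.2,-0.86,0.66],0],[-1,[-0.2,-0.86,0.66],0],[-1,[-0.2,-0.86,0.66],0],[-1,[-0.2,-0.86,0.66],0]]}}

```text
clock: 13.4
tool_pos: [0.4824, 0.0305, 0.2188]
tcp_rot: [0.001, 0.663, 0.749, 0.0]
wrist_force: [-1.0, 0.5, 5.2]
finger_gap: 0.0338
```

```bash
python3 -c "
from h import *
to(.6442,.0194,.32)"
```

```text
t 13.4 pos [0.4824 0.0305 0.2188] yaw 97.0 zaxis [ 0.001 -0.001 -1.   ] gap 0.0338 shift [-0.153  0.797 -0.505] F [-1.   0.5  5.2] q6 -0.3
```

Call:
{"method": "jog_arm", "body": {"targets": [[-1,[0,0,-0.2],0],[-1,[0,0,-0.5],0],[-1,[0,0,-0.5],0],[-1,[-0.153,0.797,-0.5],0],[-1,[-0.153,0.797,-0.5],0],[-1,[-0.153,0.797,-0.5],0],[-1,[-0.153,0.797,-0.5],0],[-1,[-0.153,0.797,-0.5],0],[-1,[-0.153,0.797,-0.5],0],[-1,[-0.153,0.797,-0.3],0],[-1,[-0.153,0.797,-0.1],0],[-1,[-0.153,0.797,-0.05],0],[-1,[-0.153,0.797,-0.05],0]]}}

```text
clock: 15.02
tool_pos: [0.6441, 0.0195, 0.2291]
tcp_rot: [0.0, 0.663, 0.749, -0.0]
wrist_force: [0.8, 0.2, -0.8]
finger_gap: 0.0338
```

```bash
python3 -c "
from h import *
to(.6442,.0194,.2073)"
```

```text
t 15.03 pos [0.6441 0.0195 0.2291] yaw 97.0 zaxis [ 0.    -0.001 -1.   ] gap 0.0338 shift [-0.     0.001  0.109] F [ 0.8  0.2 -0.8] q6 -0.27
```

Call:
{"method": "jog_arm", "body": {"targets": [[-1,[0,0,0.08],0],[-1,[0,0,0.108],0],[-1,[0,0,0.108],0],[-1,[0,0,0.108],0],[1,[0,0,0.108],0],[1,[0,0,0.108],0],[1,[0,0,0.108],0],[1,[0,0,0.108],0],[1,[0,0,0.108],0],[1,[0,0,0.108],0],[1,[0,0,-0.05],0],[1,[0,0,-0.3],0],[1,[0,0,-0.5],0],[1,[0,0,-0.5],0],[1,[0,0,-0.5],0]]}}

```text
clock: 16.9
tool_pos: [0.6437, 0.0196, 0.3286]
tcp_rot: [-0.0, 0.663, 0.749, -0.0]
wrist_force: [1.2, 0.9, -0.7]
finger_gap: 0.0855
```

```bash
python3 - <<'E'
from h import *
to(.469,.1007,.218)
arm.camera('side')
for r in arm.regions_of('square_centre','side'):
  b=r['box'];print(round(r['confidence'],2),b,'pred',proj('side',(.6442,.0194,.049)),'mid',(b[0]+b[2])/2,(b[1]+b[3])/2)
E
```

```text
t 16.9 pos [0.6437 0.0196 0.3286] yaw 97.0 zaxis [-0. -0. -1.] gap 0.0855 shift [ 0.509 -0.818  0.553] F [ 1.2  0.9 -0.7] q6 -0.27
0.93 [194.1, 176.8, 214.0, 210.6] pred (np.float64(203.96980251932243), np.float64(192.59589051202107)) mid 204.05 193.7
```

Square placed as predicted. Hex next.

Call:
{"method": "jog_arm", "body": {"targets": [[1,[0.51,-0.82,0],0],[1,[0.51,-0.82,0],0],[1,[0.51,-0.82,0],0],[1,[0.51,-0.82,0],0],[1,[0.51,-0.82,0],0],[1,[0.51,-0.82,0],0],[1,[0.51,-0.82,0.15],0],[1,[0.51,-0.82,0.4],0],[1,[0.51,-0.82,0.55],0],[1,[0.51,-0.82,0.55],0],[1,[0.51,-0.82,0.55],0],[-1,[0.51,-0.82,0.55],0],[-1,[0.51,-0.82,0.55],0],[-1,[0.51,-0.82,0.55],0],[-1,[0.51,-0.82,0.55],0],[-1,[0.51,-0.82,0.55],0],[-1,[0.51,-0.82,0.55],0],[-1,[0.51,-0.82,0.55],0],[-1,[0.51,-0.82,0.55],0],[-1,[0.51,-0.82,0.55],0]]}}

```text
clock: 19.5
tool_pos: [0.4688, 0.101, 0.219]
tcp_rot: [0.0, 0.663, 0.749, -0.0]
wrist_force: [0.5, -1.4, 6.3]
finger_gap: 0.0355
```

```bash
python3 -c "
from h import *
to(.6397,-.0526,.32)"
```

```text
t 19.5 pos [0.4688 0.101  0.219 ] yaw 97.0 zaxis [-0. -0. -1.] gap 0.0355 shift [-0.866  0.755 -0.505] F [ 0.5 -1.4  6.3] q6 -0.16
```

Call:
{"method": "jog_arm", "body": {"targets": [[-1,[0,0,-0.2],0],[-1,[0,0,-0.5],0],[-1,[0,0,-0.5],0],[-1,[-0.866,0.755,-0.5],0],[-1,[-0.866,0.755,-0.5],0],[-1,[-0.866,0.755,-0.5],0],[-1,[-0.866,0.755,-0.5],0],[-1,[-0.866,0.755,-0.5],0],[-1,[-0.866,0.755,-0.5],0],[-1,[-0.866,0.755,-0.5],0],[-1,[-0.866,0.755,-0.3],0],[-1,[-0.866,0.755,-0.1],0],[-1,[-0.866,0.755,-0.05],0],[-1,[-0.866,0.755,-0.05],0]]}}

```text
clock: 21.25
tool_pos: [0.6394, -0.0521, 0.2291]
tcp_rot: [-0.0, 0.663, 0.749, -0.0]
wrist_force: [0.5, -0.1, -3.2]
finger_gap: 0.0357
```

```bash
python3 -c "
from h import *
to(.6397,-.0526,.2075)"
```

```text
t 21.25 pos [ 0.6394 -0.0521  0.2291] yaw 97.0 zaxis [-0.001 -0.    -1.   ] gap 0.0357 shift [-0.003  0.001  0.108] F [ 0.5 -0.1 -3.2] q6 -0.39
```

Call:
{"method": "jog_arm", "body": {"targets": [[-1,[0,0,0.08],0],[-1,[0,0,0.108],0],[-1,[0,0,0.108],0],[-1,[0,0,0.108],0],[1,[0,0,0.108],0],[1,[0,0,0.108],0],[1,[0,0,0.108],0],[1,[0,0,0.108],0],[1,[0,0,0.108],0],[1,[0,0,0.108],0],[1,[0,0,-0.05],0],[1,[0,0,-0.3],0],[1,[0,0,-0.5],0],[1,[0,0,-0.5],0],[1,[0,0,-0.5],0]]}}

```text
clock: 23.12
tool_pos: [0.6392, -0.052, 0.3285]
tcp_rot: [-0.001, 0.663, 0.749, -0.001]
wrist_force: [-0.0, -0.2, -0.3]
finger_gap: 0.0853
```

```bash
python3 - <<'E'
from h import *
to(.4645,.1755,.211)
arm.camera('side')
for n,p in (('hex_centre',(.6397,-.0526,.048)),('chuck_centre',(.4645,.1755,.063))):
 for r in arm.regions_of(n,'side'):
  b=r['box'];print(n,round(r['confidence'],2),b,'pred',proj('side',p),'mid',(b[0]+b[2])/2,(b[1]+b[3])/2,atz('side',(b[0]+b[2])/2,(b[1]+b[3])/2,p[2]))
E
```

```text
t 23.12 pos [ 0.6392 -0.052   0.3285] yaw 97.0 zaxis [-0.002  0.    -1.   ] gap 0.0853 shift [ 1.235 -0.727  0.589] F [-0.  -0.2 -0.3] q6 -0.39
hex_centre 0.68 [207.8, 163.7, 222.3, 190.1] pred (np.float64(214.67430053005998), np.float64(173.34396135950593)) mid 215.05 176.89999999999998 [ 0.63492891 -0.04038009  0.048     ]
hex_centre 0.67 [313.9, 203.8, 332.4, 229.5] pred (np.float64(214.67430053005998), np.float64(173.34396135950593)) mid 323.15 216.65 [0.35450003 0.02962464 0.048     ]
chuck_centre 0.57 [251.8, 239.3, 271.0, 271.7] pred (np.float64(261.70508100022266), np.float64(253.23833257912938)) mid 261.4 255.5 [0.46375979 0.18140318 0.063     ]
chuck_centre 0.43 [266.3, 97.6, 321.8, 130.4] pred (np.float64(261.70508100022266), np.float64(253.23833257912938)) mid 294.05 114.0 [ 0.4888978 -0.3233135  0.063    ]
```

Call:
{"method": "jog_arm", "body": {"targets": [[1,[1,-0.6,0],0],[1,[1,-0.6,0],0],[1,[1,-0.6,0],0],[1,[1,-0.6,0],0],[1,[1,-0.6,0],0]]}}

```text
clock: 23.9
tool_pos: [0.4932, 0.1341, 0.3267]
tcp_rot: [-0.003, 0.661, 0.75, -0.002]
wrist_force: [0.8, 0.2, 0.3]
finger_gap: 0.0855
```

```bash
python3 -c "
from h import *
to(.4643,.1758,.210)"
```

```text
t 23.9 pos [0.4932 0.1341 0.3267] yaw 97.2 zaxis [-0.007  0.001 -1.   ] gap 0.0855 shift [ 0.224 -0.113  0.585] F [0.8 0.2 0.3] q6 -0.09
```

Call:
{"method": "jog_arm", "body": {"targets": [[1,[0.224,-0.113,0],0],[1,[0.224,-0.113,0],0],[1,[0.224,-0.113,0.1],0],[1,[0.224,-0.113,0.3],0],[1,[0.224,-0.113,0.5],0],[1,[0.224,-0.113,0.58],0],[1,[0.224,-0.113,0.58],0],[1,[0.224,-0.113,0.58],0],[-1,[0.224,-0.113,0.58],0],[-1,[0.224,-0.113,0.58],0],[-1,[0.224,-0.113,0.58],0],[-1,[0.224,-0.113,0.58],0],[-1,[0.224,-0.113,0.58],0],[-1,[0.224,-0.113,0.58],0],[-1,[0.224,-0.113,0.58],0],[-1,[0.224,-0.113,0.58],0]]}}

```text
clock: 25.9
tool_pos: [0.4657, 0.1761, 0.2125]
tcp_rot: [-0.002, 0.661, 0.75, -0.0]
wrist_force: [1.7, 0.7, 6.0]
finger_gap: 0.0385
```

```bash
python3 -c "
from h import *
to(.6353,-.1245,.32)"
```

```text
t 25.9 pos [0.4657 0.1761 0.2125] yaw 97.2 zaxis [-0.003  0.002 -1.   ] gap 0.0385 shift [-1.597  0.651 -0.542] F [1.7 0.7 6. ] q6 -0.01
```

Call:
{"method": "jog_arm", "body": {"targets": [[-1,[0,0,-0.2],0],[-1,[0,0,-0.55],0],[-1,[0,0,-0.55],0],[-1,[-0.8,0.325,-0.55],0],[-1,[-0.8,0.325,-0.55],0],[-1,[-0.8,0.325,-0.55],0],[-1,[-0.8,0.325,-0.55],0],[-1,[-0.8,0.325,-0.55],0],[-1,[-0.8,0.325,-0.55],0]]}}

```text
clock: 27.02
tool_pos: [0.5497, 0.0265, 0.3209]
tcp_rot: [-0.003, 0.661, 0.751, -0.001]
wrist_force: [0.1, -0.2, -4.9]
finger_gap: 0.0386
```

```bash
python3 -c "
from h import *
to(.6353,-.1245,.2245)"
```

```text
t 27.02 pos [0.5497 0.0265 0.3209] yaw 97.3 zaxis [-0.005  0.002 -1.   ] gap 0.0386 shift [-0.805  0.331  0.478] F [ 0.1 -0.2 -4.9] q6 -0.3
```

Call:
{"method": "jog_arm", "body": {"targets": [[-1,[-0.805,0.331,0],0],[-1,[-0.805,0.331,0],0],[-1,[-0.805,0.331,0],0],[-1,[-0.805,0.331,0],0],[-1,[-0.805,0.331,0],0],[-1,[-0.805,0.331,0],0],[-1,[-0.805,0.331,0.2],0],[-1,[-0.805,0.331,0.4],0],[-1,[-0.805,0.331,0.48],0],[-1,[-0.805,0.331,0.48],0],[-1,[-0.805,0.331,0.48],0]]}}

```text
clock: 28.4
tool_pos: [0.6363, -0.1246, 0.2262]
tcp_rot: [-0.001, 0.66, 0.751, -0.0]
wrist_force: [0.1, -0.3, -4.4]
finger_gap: 0.0385
```

```bash
python3 - <<'E'
from h import *
to(.6353,-.1245,.2010)
a=save('side','s6.png')[50:250,130:330];cv2.imwrite('pics/s6.png',cv2.resize(a[:,:,::-1],(600,600),interpolation=cv2.INTER_CUBIC))
E
```

```text
t 28.4 pos [ 0.6363 -0.1246  0.2262] yaw 97.3 zaxis [-0.002  0.001 -1.   ] gap 0.0385 shift [ 0.001 -0.005  0.126] F [ 0.1 -0.3 -4.4] q6 -0.5
```

View pics/s6.png

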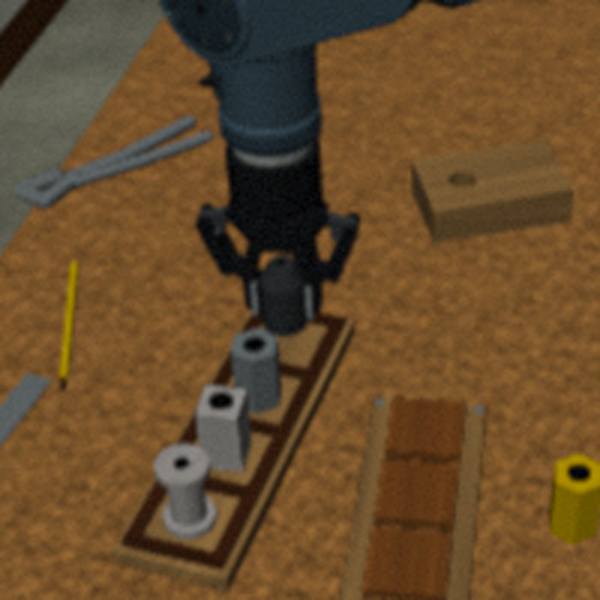

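Spool, square and hex stand in their bays (crop 188,490; 222,430; 258,370). The chuck hangs over the last bay at (285,295), so I'll lower and release it.

Call:
{"method": "jog_arm", "body": {"targets": [[-1,[0,-0.004,0.1],0],[-1,[0,-0.004,0.126],0],[-1,[0,-0.004,0.126],0],[-1,[0,-0.004,0.126],0],[1,[0,-0.004,0.126],0],[1,[0,-0.004,0.126],0],[1,[0,-0.004,0.126],0],[1,[0,-0.004,0.126],0],[1,[0,-0.004,0.126],0],[1,[0,-0.004,0.126],0],[1,[0,-0.004,0],0],[1,[0,-0.004,-0.3],0],[1,[0,-0.3,-0.6],0],[1,[0,-0.8,-0.8],0],[1,[0,-1,-0.8],0],[1,[0,-1,-0.8],0],[1,[0,-1,-0.8],0],[1,[0,-1,-0.8],0]]}}

```text
clock: 30.7
tool_pos: [0.4385, -0.1505, 0.387]
tcp_rot: [-0.0, 0.661, 0.751, 0.0]
wrist_force: [0.0, 0.4, 0.3]
finger_gap: 0.0852
```

Call:
{"method": "jog_arm", "body": {"targets": [[1,[-1,-0.2,0],0],[1,[-1,-0.2,0],0],[1,[-1,-0.2,0],0],[1,[-1,-0.2,0],0],[1,[-1,-0.2,0],0],[1,[-1,-0.2,0],0]]}}

```text
clock: 31.45
tool_pos: [0.4248, -0.3525, 0.3862]
tcp_rot: [-0.001, 0.66, 0.751, 0.0]
wrist_force: [-0.7, -0.1, 0.3]
finger_gap: 0.0853
```

```bash
python3 - <<'E'
from h import *
np.set_printoptions(precision=4,suppress=True)
to(.4,-.3,.4)
a=save('top','t3.png')[90:290,140:340];b=arm.camera('side')
cv2.imwrite('pics/t3.png',cv2.resize(a[:,:,::-1],(600,600),interpolation=cv2.INTER_CUBIC))
b=b[80:230,160:310];cv2.imwrite('pics/s7.png',cv2.resize(b[:,:,::-1],(600,600),interpolation=cv2.INTER_CUBIC))
B=dict(spool_centre=(.6486,.0916,.05),square_centre=(.6442,.0194,.049),hex_centre=(.6397,-.0526,.048),chuck_centre=(.6353,-.1245,.051))
for n,p in B.items():
  for c in('top','side'):
    for r in arm.regions_of(n,c)[:2]:
      ys,xs=np.nonzero(r['pixels']);print(n,c,round(r['confidence'],2),xs.mean().round(1),ys.mean().round(1),'exp',np.round(proj(c,p),1))
E
```

```text
t 31.45 pos [ 0.4248 -0.3525  0.3862] yaw 97.4 zaxis [-0.001  0.002 -1.   ] gap 0.0853 shift [ 0.277 -0.089 -0.068] F [-0.7 -0.1  0.3] q6 -1.04
spool_centre top 0.61 213.7 138.6 exp [214.5 139.7]
spool_centre side 0.57 191.9 213.6 exp [192.3 213.6]
spool_centre side 0.52 266.8 243.9 exp [192.3 213.6]
square_centre top 0.72 244.3 140.8 exp [244.9 140.8]
square_centre top 0.71 261.4 145.8 exp [244.9 140.8]
square_centre side 0.95 204.5 192.7 exp [204.  192.6]
hex_centre top 0.61 249.1 262.3 exp [275.3 142.1]
hex_centre top 0.5 274.6 141.9 exp [275.3 142.1]
hex_centre side 0.76 215.6 172.8 exp [214.7 173.3]
hex_centre side 0.64 321.3 216.7 exp [214.7 173.3]
chuck_centre top 0.62 304.8 144.0 exp [305.8 143.1]
chuck_centre side 0.88 225.3 156.5 exp [224.4 154.5]
chuck_centre side 0.63 215.4 172.7 exp [224.4 154.5]
```

View pics/t3.png

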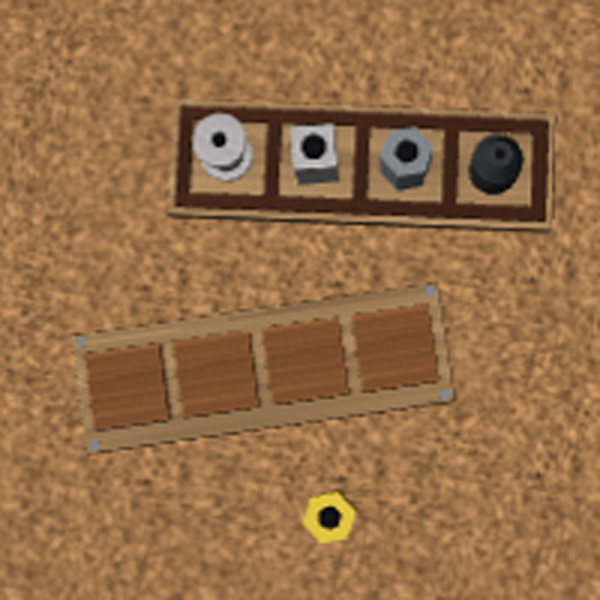

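View pics/s7.png

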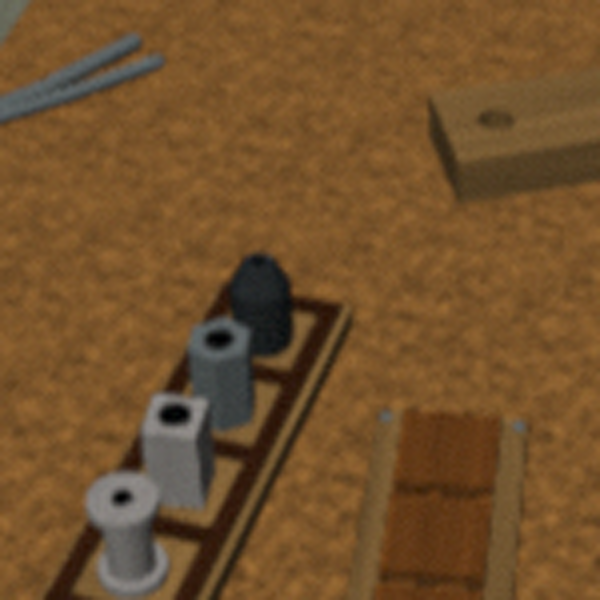

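Both views show spool, square, hex and chuck upright in the bays from left to right (top crop 220,145; 315,150; 406,155; 497,163). The waiting rack is empty and the yellow decoy hasn't moved. I'll hand it in.

```bash
python3 -c "
from rig import arm
print(arm.finish_job())"
```

```text
the job is handed in; nothing more can be done
None
```

All four parts are on the sander's rack in reverse order: from the left, spool, square block, hex coupling and chuck. The job was handed in at about 32 s on the robot's clock, and no verdict is reported.

- **Final check:** in both cameras the parts stand upright in the right bays. The networks' centres fall within about 2 px (a few mm) of the bay centres. The gripper was open and well clear.
- **False reports:** the networks also gave a few lower-ranked false hits, and in the top picture they ranked the yellow look-alike above the hex. I matched each against the pictures and set it aside.
- **Regrip:** my first grip on the spool caught its top flange with the finger bodies instead of the pads. I opened and took it by the flange with the pads, and it placed cleanly.
- **Bystanders:** I never went near the can, the drilled offcut or the screwdriver, but I made no measured check of where they ended up. The yellow decoy looks unmoved in the top picture.

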